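# Snap a clip-on cover onto a housing in a sprung nest, end by end

### The job

Set the loose blue cover squarely on the open metal housing that stands in the sprung nest (either way round), let go, and press it straight down on its yellow end pads, first one end and then the other, until the orange clip arms of both ends have snapped under the housing's rim and the cover lies flush. Press with feeling: the nest is overloaded if it is ever pushed down by 5 mm, which is about what both clips at once would take. Leave the tape, the solder reel and the bottle where they are.

Things in the scene. Friction and masses are not known exactly. Their poses are not given: they have to be found in the camera images.
- cover_grip (a point): Loose blue cover, 90 g: plate 126 x 62 x 4 mm (x along its length, z up) with a grip rib 44 (along x) x 14 x 20 mm high on the middle of its top. This point is the rib's centre, 10 mm above the plate's top, 14 mm above its underside; 31 mm above the bench at the start, when the cover stands on its clip arms. Flared guides under its long sides centre it on the rim. Same either way round.
- pad_a (a point): Centre of the top of the yellow round press pad (20 mm across, 2 mm high) at the cover's +x end, 49 mm from the middle, 6 mm above the plate's underside; next to clip arm a. A cover just laid on stands on the ramps of its barbs, its underside 10 to 12 mm above the rim. Pressed on a pad, that end goes down, the cover tilting 6 degrees, until the force drops from some 14 N to about 0: snapped, home.
- pad_b (a point): The same at the cover's -x end, next to clip arm b.
- clip_a (a joint): Orange rigid clip arm at the cover's +x end, 26 mm wide, reaching 17 mm below the plate, with an inward barb. Value: how far it is pushed outward against its spring (m): 0 at rest, 0.002 to 0.0035 while the barb rides over the rim, back to 0 when snapped under it. It takes about 13 to 16 N on the pad beside it.
- clip_b (a joint): The same at the -x end.
- housing_top (a point): Open aluminium housing, fixed on the nest's floating plate (160 x 92 mm, 34 mm below this point; black base on the bench 166 x 98 mm). Centre of the top plane of its rim, 64 mm above the bench, x along its length. The rim is 110 x 56 mm, a flange 4 mm thick. Cover home: plate flat on the rim, centred, x axes parallel, cover_grip 14 mm and pads 6 mm above this plane.
- housing (a joint): How far the nest's floating plate with the housing is pushed down (m), 0 at rest, against springs of 4 N per mm: starts to sink at about 2 N, sinks 3 to 3.5 mm under the 13 to 16 N that one clip takes, is overloaded at 5 mm (about 21 N; both clips at once take more). Stops at 10 mm.
- tape_center (a point): Roll of blue tape, 60 mm across, 24 mm high, lying flat; its centre. Bystander.
- reel_center (a point): Small reel of solder, 76 mm across, 56 mm high, standing; its centre. Bystander.
- bottle_center (a point): White plastic bottle with blue spout, 48 mm across, 126 mm high, standing; its centre. Bystander.
Mind the look-alikes: they are no part of the job. Of the things shaped like the part that bears cover_grip, the blue one is meant.

How it is judged:
By the outcome, as a careful person would: the job done as asked, in the order asked, and still so for the second after the job is handed in, with the robot touching nothing.
It also fails if it takes over 51 s, if anything falls off the work surface, if the arm or the gripper's body presses on something with over 40 N, if the wrist force passes 120 N, or if a joint passes its speed limit or range.

### The arm

A 6-joint arm with a two-finger parallel gripper is mounted at the origin on a cart in front of the work surface, level with it; the furniture and walls round the work are solid. World frame = base frame: x ahead of the robot, y to its left, z up, the work surface at z = 0. Lengths are in mm, angles in rad, forces in N, time in s.
With the tool pointing down it reaches from about 325 to 900 mm from the base axis. Payload 3.5 kg.
Tool frame: the origin (TCP) lies at the very end of the fingers, on their centre line; the grasp point (between the pads) lies 19 mm behind it; z points along the fingers, x is the direction in which the jaws open and shut, and the axes are right-handed (so a half turn about z gives the same grasp; the last joint's range is limited). The gripper opens to 85 mm and grips with 20 to 120 N. Pads are 22 mm wide; open, the fingers measure 114 mm over their backs; the gripper's body (76 mm by 85 mm) begins 54 mm behind the grasp point. The pads swing forward as they close: fully open they stand 13 mm farther back than shut.
Start: joints at [-1.39, 0.276, -0.026, 1.268, 0, 1.467], TCP at [174.991, -600, 231.313] pointing down, gripper open.
Joint ranges: [-3.12, 3.12], [-0.85, 1.88], [-1.08, 1.24], [-1.95, 2.15], [-1.57, 1.53], [-3.14, 3.14]. Speed limits (rad/s): [2.57, 2.57, 3.14, 3.14, 3.14, 3.14].

### API

Orientations are given as a unit quaternion [x, y, z, w].
In Python, from plant import r gives the robot as it stands.
- The arm moves only by the shell command python3 -m jog 'ROWS' [FORCE]. ROWS is JSON, one flat list of numbers, 7 for each row, row after row: the finger opening in mm, from 0 to 85.4, then the shift along the world's x, y, z in mm, then the turn, a rotation vector about the world's x, y, z in degrees. In form: [jaw, dx, dy, dz, ax, ay, az, jaw, dx, dy, dz, ax, ay, az, ...]. A call has 1 to 20 rows; each row shifts and turns the commanded pose from where the row before left it; what a row does not reach is not made up. A row lasts 1/12 s, in which the tool goes at most 41.7 mm and 7.16 degrees, less where a joint would pass 70% of its speed; a pose out of reach is approached as far as the arm can. A call is refused whole if a number of a shift passes 41.7 or a number of a turn 7.16, either way. A call with a gripper value outside its range is refused whole. The fingers move at their own pace and stop on an object; FORCE is the grip in N (left out, the last holds). Time passes only in rows, so rows that do not move let the fingers close. It gives the time, the measured TCP pose, the force and the opening at its end, in the units of the state.
- r.get_obs(): the state, without advancing time (a new reading comes with each control period).
- r.capture(name): name is "scene" or "top" or "wrist"; returns a dict with "frame" (420x560x3 uint8, red, green, blue), "range_z" (420x560 float32, mm along the optical axis (not along the pixel's ray), 0 where there is no reading), "fx", "fy", "cx", "cy" (pixels), "pose" (4x4, takes a point from camera to world coordinates). Camera axes: x right, y down, z forward; pixel columns grow to the right and rows downward; lengths in mm; the calibration is good to about 2 mm. A picture is of the moment at which its call begins.
- r.close_job(): hands the job in, once; it reports no verdict.
Trained networks look in the newest picture that a camera, given by its name, has taken for a name from the list of things; names that differ only in an ending like _2 or _b are one class to them, and where a whole thing is asked for, a point or a joint stands for the part that bears it (a point fixed in the world has none). Each returns a list of dicts, best first, with "p" (0 to 1); they miss things now and then, are a little off and sometimes report something else, mostly with a low value. They report only what shows in the picture. A call takes as long as a camera call. They do not tell look-alikes from the thing itself.
- r.recognise(label, camera): "extent" ([left, top, width, height] in pixels, round what is visible of it).
- r.masks_of(label, camera): "mask" (420x560 bool, what is visible of it) and "extent" ([left, top, width, height] in pixels, round what is visible of it).
The state is a dict: "clock": time; "qpos": joint angles; "joint_vel": joint speeds; "effort": joint torques, N m; "eef_pos": TCP position; "ee_rot": TCP orientation; "force": force on the tool from outside, world axes, zero at the start; "torque": the same for the moment, N m; "width": opening from 0.0 (shut) to 1.0 (fully open).
Only numpy, scipy, OpenCV 4.12 (cv2) and the standard library are available. Lean on these libraries where they do the work, as an engineer would, in place of code of your own. Each camera call takes 0.05 s, during which the arm holds its last target.

## Working session

There is one attempt and no reset: what is moved stays moved. The work goes in short steps, Python scripts to look and compute and a shell command to move; the robot and the scene stay as the last step left them, time stands still between calls to the robot, and variables do not carry over. Pictures are saved under pics/ and viewed, and the job is handed in when it is done.

```bash
ls; mkdir -p pics; python3 - <<'E'
from plant import r
import cv2
for n in ("scene","top"):
    c=r.capture(n); cv2.imwrite(f"pics/{n}0.png",c["frame"][:,:,::-1])
    print(n,c["fx"],c["cx"],c["cy"],c["pose"].round(2).tolist() if hasattr(c["pose"],'round') else c["pose"])
    for l in ("cover_grip","pad_a","housing_top","housing","clip_a","tape_center","reel_center","bottle_center"):
        print(l,[(round(d["p"],2),d["extent"]) for d in r.recognise(l,n)][:4])
o=r.get_obs();print(o["clock"],o["eef_pos"],o["ee_rot"],o["force"])
E
```

```text
pics
scene 390.3628878915592 283.27643876821975 210.54107539169047 [[-0.8, -0.44, 0.41, 152.56], [-0.6, 0.57, -0.56, 550.29], [0.02, -0.7, -0.72, 794.12], [0.0, 0.0, 0.0, 1.0]]
cover_grip [(0.82, [221.2, 236.2, 44.8, 49.2]), (0.74, [294.6, 239.1, 50.0, 41.5]), (0.66, [247.2, 311.7, 59.2, 36.4])]
pad_a [(0.79, [246.5, 312.1, 61.2, 37.1]), (0.72, [295.0, 235.5, 48.9, 45.0]), (0.71, [222.8, 237.1, 43.3, 46.5])]
housing_top [(0.97, [277.8, 175.1, 63.0, 42.1])]
housing [(0.9, [280.2, 173.2, 57.2, 44.0])]
clip_a []
tape_center [(0.57, [183.0, 311.7, 27.9, 29.2])]
reel_center []
bottle_center [(0.82, [304.6, 127.3, 12.2, 34.5]), (0.51, [276.9, 172.4, 61.8, 48.2])]
top 479.37493732593856 282.5829086036293 204.76702319885706 [[0.03, -0.99, 0.12, 419.15], [-1.0, -0.03, 0.0, 0.94], [-0.0, -0.12, -0.99, 1384.82], [0.0, 0.0, 0.0, 1.0]]
cover_grip [(0.95, [183.9, 247.2, 37.2, 44.8]), (0.9, [258.1, 251.2, 43.9, 25.5])]
pad_a [(0.81, [186.7, 246.0, 35.0, 48.3]), (0.66, [256.3, 247.6, 45.7, 27.7]), (0.65, [219.5, 188.1, 28.6, 45.1])]
housing_top []
housing [(0.66, [313.6, 180.9, 41.9, 60.4])]
clip_a []
tape_center [(0.5, [160.7, 205.1, 17.8, 25.6])]
reel_center [(0.79, [285.8, 136.6, 29.3, 31.4]), (0.3, [385.9, 166.9, 19.4, 20.5])]
bottle_center [(0.8, [386.1, 165.4, 23.5, 22.0])]
0.9 [ 175.00448569 -600.02634322  231.36501409] [ 8.00000572e-01 -5.99999236e-01  2.62343088e-05  3.23191849e-05] [-0.07647574 -0.27131326 -0.89321071]
```

View pics.

View pics/scene0.png

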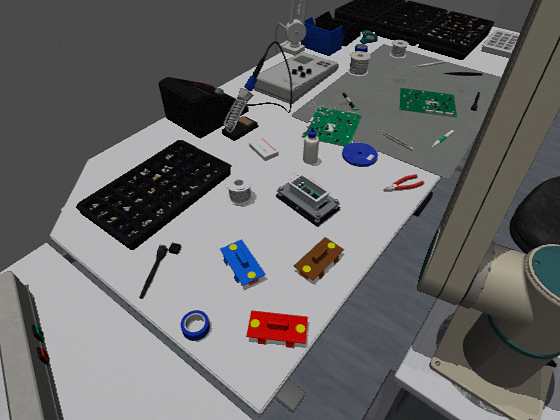

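View pics/top0.png

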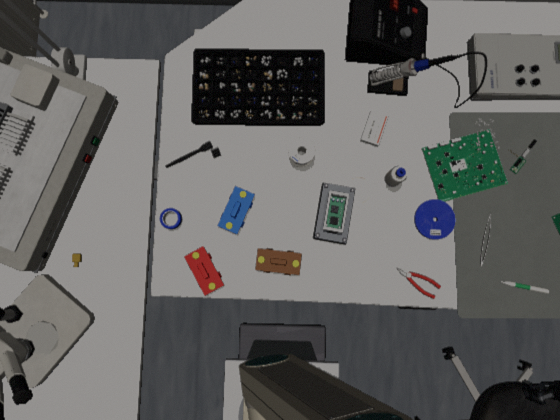

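Look-alikes in top view: blue (236,210), red (204,270), brown (278,262). The blue one is meant. Next I'll measure it and take a crop.

```bash
cat > h.py <<'E'
import numpy as np, cv2
def pts(c):
    z=c["range_z"]; v,u=np.mgrid[:z.shape[0],:z.shape[1]]
    P=np.stack([(u-c["cx"])/c["fx"]*z,(v-c["cy"])/c["fy"]*z,z,np.ones_like(z)],-1)@np.asarray(c["pose"]).T
    P[z<=0]=np.nan
    return P[...,:3]
E
python3 - <<'E'
from plant import r
from h import *
for n,(bb,hb) in {"top":((212,178,48,64),(305,172,60,80)),"scene":((212,228,62,64),(268,162,80,70))}.items():
    c=r.capture(n); np.savez(f"pics/{n}1.npz",**{k:np.asarray(v) for k,v in c.items()})
    P=pts(c); f=c["frame"].astype(int); hsv=cv2.cvtColor(c["frame"],cv2.COLOR_RGB2HSV)
    x,y,w,h=bb; s=np.s_[y:y+h,x:x+w]
    Q=P[s]; H=hsv[s]
    blue=(H[...,0]>95)&(H[...,0]<125)&(H[...,1]>120)
    yel=(H[...,0]>20)&(H[...,0]<35)&(H[...,1]>120)
    print(n,"blue",blue.sum(),"z pct",np.nanpercentile(Q[blue][:,2],[5,25,50,75,95]).round(1))
    k,lab,st,ce=cv2.connectedComponentsWithStats(yel.astype(np.uint8))
    for i in range(1,k):
        if st[i,4]>5: print(" pad",st[i,4],ce[i]+[x,y],np.nanmedian(Q[lab==i],0).round(1), np.nanmean(Q[lab==i],0).round(1))
    m=(blue|yel)&(Q[...,2]<27)&(Q[...,2]>13)
    print(" cover rect",cv2.minAreaRect(Q[m][:,:2].astype(np.float32)))
    m=blue&(Q[...,2]>34); 
    if m.sum()>5: print(" rib",m.sum(),cv2.minAreaRect(Q[m][:,:2].astype(np.float32)),Q[m].mean(0).round(1))
    x,y,w,h=hb; s=np.s_[y:y+h,x:x+w]; Q=P[s]
    m=(Q[...,2]>58)&(Q[...,2]<72); print(" rim",m.sum(),cv2.minAreaRect(Q[m][:,:2].astype(np.float32)),np.median(Q[m][:,2]))
    m=(Q[...,2]>22)&(Q[...,2]<72); print(" plate+",m.sum(),cv2.minAreaRect(Q[m][:,:2].astype(np.float32)))
    if n=="top":
        for nm,(a,b,e,d) in {"tape":(158,203,26,30),"reel":(284,136,36,34),"bottle":(384,164,26,24)}.items():
            Q=P[b:b+d,a:a+e]; m=Q[...,2]>12; print(nm,Q[m].mean(0).round(0),Q[m].max(0).round(0))
    cv2.imwrite(f"pics/crop_{n}1.png",np.hstack([cv2.resize(c["frame"][bb[1]:bb[1]+64,bb[0]:bb[0]+64,::-1],(390,390),interpolation=3),cv2.resize(c["frame"][hb[1]:hb[1]+80,hb[0]:hb[0]+80,::-1],(390,390))]))
print(r.get_obs()["clock"])
E
```

```text
top blue 827 z pct [16.9 20.2 22.1 24.5 42.2]
 pad 26 [242.5 194. ] [616.8 122.7  23.9] [617.  122.6  23.7]
 pad 24 [228.79166667 225.20833333] [526.8 157.8  23.6] [526.2 158.3  23.9]
 cover rect ((571.0438232421875, 140.97232055664062), (62.31812286376953, 123.11830139160156), 68.04544067382812)
 rib 82 ((572.3602905273438, 140.343994140625), (14.779291152954102, 43.256099700927734), 69.95318603515625) [572.2 140.1  42.1]
 rim 277 ((570.8947143554688, -141.27304077148438), (56.479496002197266, 110.43196105957031), 81.38865661621094) 65.36131899201087
 plate+ 1810 ((571.2929077148438, -141.38265991210938), (92.6657485961914, 160.43939208984375), 81.57164764404297)
tape [543. 326.  23.] [572. 356.  32.]
reel [743. -42.  55.] [782.  -7.  65.]
bottle [ 671. -303.   79.] [ 698. -286.  133.]
scene blue 999 z pct [17.3 19.5 20.7 22.  40. ]
 pad 34 [232.85294118 246.73529412] [614.2 123.7  22. ] [614.4 123.8  21.9]
 pad 41 [251.         274.58536585] [523.4 161.2  22.3] [523.6 160.6  22.4]
 cover rect ((568.6524047851562, 142.72842407226562), (61.98849868774414, 127.95562744140625), 67.67886352539062)
 rib 100 ((568.147705078125, 142.8130645751953), (14.417859077453613, 44.3577766418457), 68.55108642578125) [566.5 143.6  39.7]
 rim 251 ((566.3004150390625, -139.31777954101562), (58.692176818847656, 111.90800476074219), 81.69339752197266) 63.153823046186744
 plate+ 1461 ((566.1547241210938, -139.55807495117188), (95.94886016845703, 161.765380859375), 80.79574584960938)
1.0
```

```bash
python3 -m jog '[85,18,35,0,0,0,7.1,85,18,35,0,0,0,7.1,85,18,35,0,0,0,7.1,85,18,35,0,0,0,7.1,85,18,35,0,0,0,7.1,85,18,35,0,0,0,7.1,85,18,35,0,0,0,7.1,85,18,35,0,0,0,7.1,85,18,35,0,0,0,7.1,85,18,35,0,0,0,7.1,85,18,35,0,0,0,7.1,85,18,35,0,0,0,7.1,85,18,35,0,0,0,7.1,85,18,35,0,0,0,7.1,85,18,35,0,0,0,7.1,85,18,35,0,0,0,7.1,85,18,35,0,0,0,7.1,85,18,35,0,0,0,7.1,85,18,35,0,0,0,7.1,85,18,35,0,0,0,7.1]' 30
```

```text
clock: 2.67
eef_pos: [535.6, 102.1, 231.5]
ee_rot: [0.826, 0.564, 0.0, 0.0]
force: [0.6, -1.0, 0.3]
width: 0.996
```

View pics/crop_top1.png

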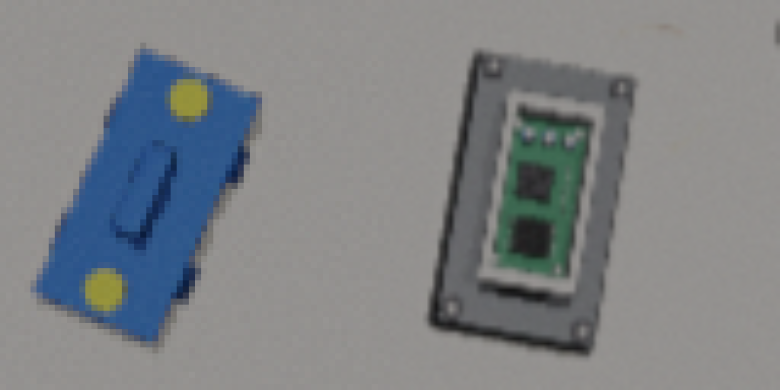

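```bash
python3 -m jog '[85,12,14,-18,0,0,0,85,12,14,-18,0,0,0,85,10,11,-18,0,0,0,85,0,0,-10,0,0,0,85,0,0,0,0,0,0]'; python3 - <<'E'
from plant import r
from h import *
c=r.capture("wrist"); np.savez("pics/wrist1.npz",**{k:np.asarray(v) for k,v in c.items()})
cv2.imwrite("pics/wrist1.png",c["frame"][:,:,::-1])
P=pts(c); H=cv2.cvtColor(c["frame"],cv2.COLOR_RGB2HSV); z=P[...,2]
blue=(H[...,0]>95)&(H[...,0]<125)&(H[...,1]>120); yel=(H[...,0]>20)&(H[...,0]<35)&(H[...,1]>120)
k,lab,st,ce=cv2.connectedComponentsWithStats(yel.astype(np.uint8))
for i in range(1,k):
    if st[i,4]>50: print("pad",st[i],ce[i].round(),np.nanmean(P[lab==i],0).round(1))
for a,b in((15,26),(37,46)):
    m=blue&(z>a)&(z<b); print(m.sum(),np.nanmedian(P[m],0).round(1),cv2.minAreaRect(P[m][:,:2].astype(np.float32)))
o=r.get_obs();print(o["clock"],o["eef_pos"],o["ee_rot"])
E
```

```text
clock: 3.08
eef_pos: [566.9, 139.1, 164.3]
ee_rot: [0.827, 0.562, -0.003, -0.001]
force: [-0.7, 0.1, -0.5]
width: 0.994
pad [335   1  23  27 479] [346.  14.] [437.5 252.5  22.4]
pad [135  82  23  24 420] [146.  93.] [430.4  67.3  22.4]
pad [ 37 115  23  23 401] [ 48. 126.] [421.8 -30.1  22.4]
pad [273 143  21  21 326] [283. 153.] [524.3 161.7  22.4]
pad [274 242  18  17 247] [283. 250.] [615.  125.7  22.3]
8191 [554.9 155.   20.5] ((700.0684204101562, 124.8359375), (453.1940612792969, 399.35821533203125), 86.91364288330078)
690 [568.  144.1  40.2] ((549.235107421875, 7.91534423828125), (296.7267761230469, 44.12163162231445), 81.72956848144531)
3.1333 [567.40320344 138.67229529 165.84697727] [ 8.27670961e-01  5.61210060e-01 -1.86930435e-03 -7.44496048e-04]
```

View pics/wrist1.png

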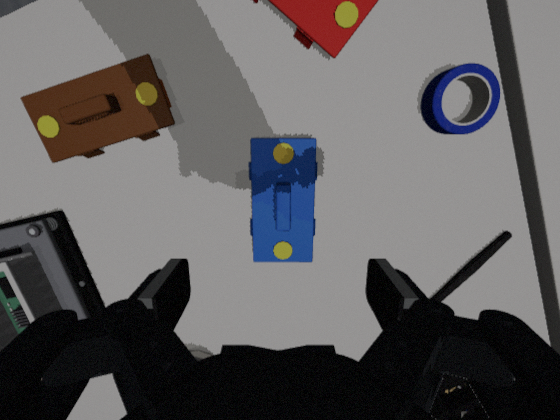

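```bash
python3 -m jog '[85,2,3,-18,0,0,0,85,0,0,-25,0,0,0,85,0,0,-25,0,0,0,85,0,0,-25,0,0,0,85,0,0,-15,0,0,0,85,0,0,-12,0,0,0,85,0,0,0,0,0,0,85,0,0,0,0,0,0]'
```

```text
clock: 3.8
eef_pos: [571.2, 141.5, 48.0]
ee_rot: [0.828, 0.561, 0.0, 0.0]
force: [0.0, -0.6, -0.4]
width: 0.994
```

```bash
python3 -m jog '[85,0,0,-12,0,0,0,85,0,0,-12.5,0,0,0,40,0,0,0,0,0,0,25,0,0,0,0,0,0,10,0,0,0,0,0,0,5,0,0,0,0,0,0,5,0,0,0,0,0,0,5,0,0,0,0,0,0,5,0,0,0,0,0,0,5,0,0,0,0,0,0]' 35;  python3 -m jog '[5,0,0,0,0,0,0,5,0,0,0,0,0,0]'
```

```text
clock: 4.63
eef_pos: [571.4, 142.1, 23.3]
ee_rot: [0.828, 0.561, 0.0, 0.0]
force: [0.0, -0.8, 2.2]
width: 0.155
clock: 4.8
eef_pos: [571.4, 142.1, 23.3]
ee_rot: [0.828, 0.561, 0.0, 0.0]
force: [-0.4, -0.1, 3.5]
width: 0.154
```

```bash
python3 -m jog '[5,0,0,10,0,0,0,5,0,0,20,0,0,0,5,0,0,30,0,0,0,5,0,0,30,0,0,0,5,0,0,20,0,0,0,5,0,-20,0,0,0,0,5,0,-30,0,0,0,2.2,5,0,-30,0,0,0,2.2,5,0,-30,0,0,0,2.2,5,0,-30,0,0,0,2.2,5,0,-30,0,0,0,2.2,5,0,-30,0,0,0,2.2,5,-1,-30,0,0,0,0,5,-1,-25,0,0,0,0,5,0,-17,0,0,0,0,5,0,-10,0,0,0,0,5,0,0,0,0,0,0,5,0,0,0,0,0,0,5,0,0,0,0,0,0]'
python3 - <<'E'
from plant import r
from h import *
for n in ("top","scene","wrist"):
    c=r.capture(n); np.savez(f"pics/{n}2.npz",**{k:np.asarray(v) for k,v in c.items()})
    f=c["frame"]
    P=pts(c); H=cv2.cvtColor(f,cv2.COLOR_RGB2HSV); z=P[...,2]
    near=(np.hypot(P[...,0]-569,P[...,1]+140)<85)
    yel=(H[...,0]>18)&(H[...,0]<36)&(H[...,1]>110)&near&(z>110)
    blue=(H[...,0]>95)&(H[...,0]<125)&(H[...,1]>110)&near
    k,lab,st,ce=cv2.connectedComponentsWithStats(yel.astype(np.uint8))
    for i in range(1,k):
        if st[i,4]>8: print(n,"pad",st[i].tolist(),np.nanmean(P[lab==i],0).round(1))
    print(n,"blue z",np.nanpercentile(z[blue],[5,50,95]).round(1)); m=(blue|yel)&(z>108)&(z<125); print(cv2.minAreaRect(P[m][:,:2].astype(np.float32)))
    m=near&(z>24)&(z<72); print("plate+",cv2.minAreaRect(P[m][:,:2].astype(np.float32)))
    cv2.imwrite(f"pics/{n}2.png",f[:,:,::-1] if n=="wrist" else cv2.resize(f[120:290,200:427,::-1],(680,510)))
o=r.get_obs();print(o["clock"],o["eef_pos"],o["ee_rot"],o["force"],o["width"])
E
```

```text
clock: 6.38
eef_pos: [568.7, -138.9, 132.7]
ee_rot: [0.758, 0.653, 0.0, -0.001]
force: [-0.3, -0.1, -1.8]
width: 0.151
top blue z [117.7 131.1 524. ]
((573.8610229492188, -107.58092498779297), (2.5717639923095703, 70.52794647216797), 81.01201629638672)
plate+ ((577.4071044921875, -105.3062515258789), (20.45073127746582, 151.56173706054688), 80.78897094726562)
scene pad [294, 157, 7, 5, 25] [ 611.6 -142.1  135.9]
scene pad [321, 175, 7, 5, 29] [ 517.8 -131.3  131.5]
scene blue z [111.9 130.9 512.6]
((571.1865844726562, -107.4796371459961), (7.068601131439209, 78.78313446044922), 81.87357330322266)
plate+ ((566.9405517578125, -137.4209442138672), (93.41586303710938, 161.6907196044922), 83.52848815917969)
wrist pad [258, 147, 41, 41, 1264] [ 518.6 -130.2  131.8]
wrist pad [261, 325, 34, 26, 688] [ 610.1 -143.8  136.2]
wrist blue z [128.9 130.3 224.5]
((566.1531982421875, -102.62628173828125), (0.8452993631362915, 65.17817687988281), 81.0705337524414)
plate+ ((497.8584289550781, -127.63681030273438), (91.45001983642578, 16.83841896057129), 81.5403823852539)
6.5333 [ 568.87861461 -138.74615145  132.7326241 ] [ 7.57259791e-01  6.53113723e-01 -1.28333332e-05 -2.72920497e-04] [ 4.53924299e-01  1.39235104e-03 -1.70468860e+00] 0.14759680825059282
```

View pics/scene2.png

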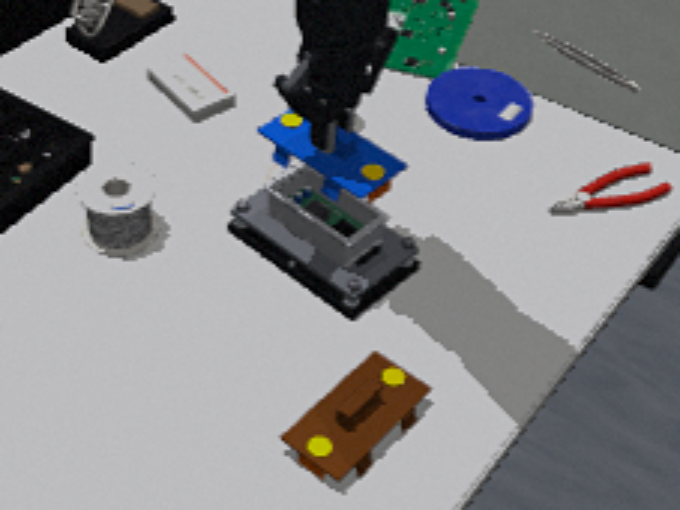

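View pics/wrist2.png

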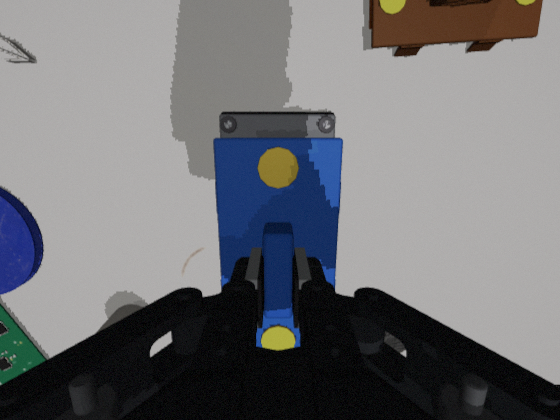

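```bash
python3 -m jog '[5,0.7,-0.6,-5,0.19,1.3,0,5,0.7,-0.6,-10,0.19,1.3,0,5,0,0,-10,0,0,0,5,0,0,-8,0,0,0,5,0,0,-4,0,0,0,5,0,0,0,0,0,0,5,0,0,0,0,0,0]'
cat > look.py <<'E'
import sys
from plant import r
from h import *
tag=sys.argv[1]
for n in sys.argv[2:]:
    c=r.capture(n); np.savez(f"pics/{n}{tag}.npz",**{k:np.asarray(v) for k,v in c.items()})
    f=c["frame"]; P=pts(c); H=cv2.cvtColor(f,cv2.COLOR_RGB2HSV); z=P[...,2]
    near=(np.hypot(P[...,0]-569,P[...,1]+140)<95)
    yel=(H[...,0]>18)&(H[...,0]<36)&(H[...,1]>110)&near&(z>60)
    k,lab,st,ce=cv2.connectedComponentsWithStats(yel.astype(np.uint8))
    ex=np.array([.9891,-.1469]);ey=np.array([.1469,.9891])
    for i in range(1,k):
        if st[i,4]>8:
            p=np.nanmean(P[lab==i],0); print(n,"pad",st[i].tolist(),p.round(1),"long/lat",(p[:2]@ex).round(1),(p[:2]@ey).round(1))
    m=near&(z>24)&(z<42); b=cv2.minAreaRect(P[m][:,:2].astype(np.float32)); print(n,"plate",np.round(b[0],1),np.round(b[1],1),round(b[2],1),"long/lat",(b[0]@ex).round(1),(b[0]@ey).round(1))
    cv2.imwrite(f"pics/{n}{tag}.png",f[:,:,::-1] if n=="wrist" else cv2.resize(f[140:240,260:393,::-1],(798,600),interpolation=2) if n=="scene" else cv2.resize(f[150:270,260:420,::-1],(800,600),interpolation=2))
o=r.get_obs();print(round(o["clock"],2),o["eef_pos"].round(1),o["ee_rot"].round(4),o["force"].round(1),o["width"])
E
python3 look.py 3 scene wrist
```

```text
clock: 7.12
eef_pos: [569.8, -140.9, 95.3]
ee_rot: [0.758, 0.652, -0.015, -0.018]
force: [0.2, -0.2, -0.9]
width: 0.154
scene pad [294, 169, 6, 4, 22] [ 613.2 -144.9   94.9] long/lat 627.8 -53.2
scene pad [320, 184, 7, 5, 27] [ 518.7 -133.5   96.8] long/lat 532.7 -55.8
scene plate [ 567.2 -138.6] [ 94.8 161.3] 81.5 long/lat 581.3 -53.8
wrist pad [258, 147, 41, 41, 1266] [ 520.1 -132.6   97.3] long/lat 533.9 -54.7
wrist pad [261, 326, 34, 25, 689] [ 611.8 -146.3   97.4] long/lat 626.6 -54.9
wrist plate [ 555.  -136.5] [ 92.2 133.7] 81.3 long/lat 569.0 -53.4
7.22 [ 570.6 -141.3   96.2] [ 0.7576  0.6523 -0.0148 -0.017 ] [-0.3  0.5 -1.6] 0.15273850974306055
```

View pics/scene3.png

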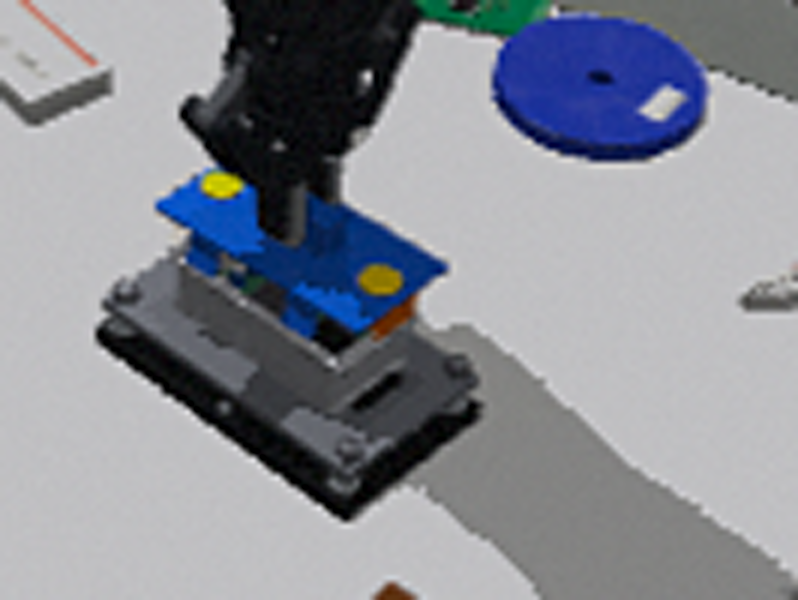

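View pics/wrist3.png

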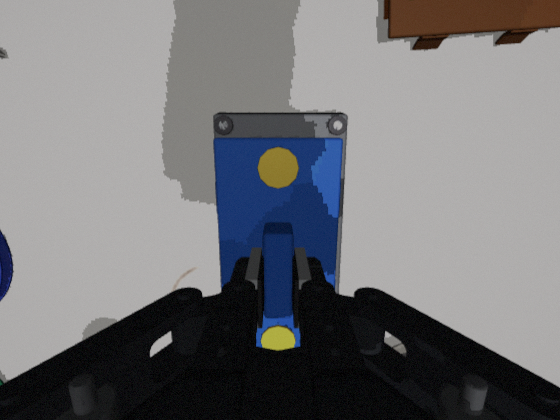

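```bash
python3 -m jog '[5,-0.2,0.9,-4,0,0,0,5,0,0,-5,0,0,0,5,0,0,-3,0,0,0,5,0,0,-1,0,0,0,5,0,0,0,0,0,0,5,0,0,0,0,0,0]'
```

```text
clock: 7.72
eef_pos: [571.1, -140.6, 83.2]
ee_rot: [0.758, 0.652, -0.014, -0.017]
force: [2.3, 0.3, -0.4]
width: 0.152
```

```bash
for i in 1 2; do python3 -m jog '[5,0,0,-0.7,0,0,0,5,0,0,0,0,0,0,5,0,0,0,0,0,0]'; done; python3 look.py 4 scene wrist
```

```text
clock: 7.97
eef_pos: [571.2, -140.6, 82.7]
ee_rot: [0.758, 0.652, -0.014, -0.016]
force: [3.1, -0.1, 0.1]
width: 0.152
clock: 8.22
eef_pos: [571.2, -140.6, 82.0]
ee_rot: [0.758, 0.652, -0.014, -0.016]
force: [4.7, -1.5, 1.2]
width: 0.154
scene pad [293, 172, 7, 4, 23] [ 613.6 -143.4   84. ] long/lat 628.0 -51.7
scene pad [319, 188, 7, 5, 29] [ 520.1 -132.9   83.3] long/lat 533.9 -55.1
scene plate [ 566.  -140.1] [ 95.  160.6] 81.4 long/lat 580.4 -55.4
wrist pad [258, 147, 40, 41, 1257] [ 521.2 -132.    82.9] long/lat 534.9 -54.0
wrist pad [261, 326, 34, 25, 680] [ 612.4 -145.7   84.3] long/lat 627.1 -54.2
wrist plate [ 552.8 -136.1] [ 92.5 127.9] 81.4 long/lat 566.8 -53.4
8.32 [ 571.2 -140.6   82. ] [ 0.7576  0.6523 -0.0144 -0.0164] [ 3.3 -0.8  2.6] 0.15545829111678056
```

View pics/scene4.png

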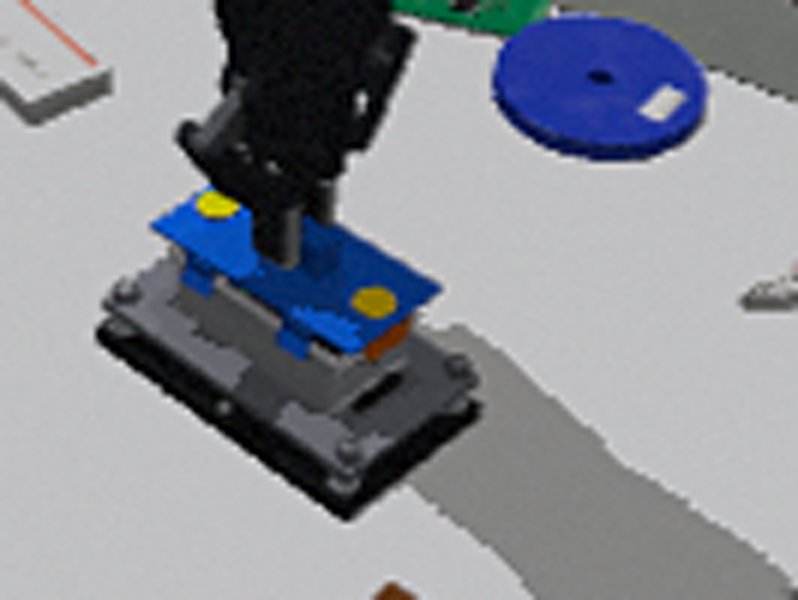

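```bash
python3 -m jog '[5,0.7,-0.1,0,0,0,0,5,0,0,0,0,0,0,5,0,0,0,0,0,0]';python3 -m jog '[5,0.6,-0.1,0,0,0,0,5,0,0,0,0,0,0,5,0,0,0,0,0,0]'; python3 -c "
from plant import r;o=r.get_obs();print(o['force'],o['torque'])"
```

```text
clock: 8.57
eef_pos: [571.4, -140.6, 81.6]
ee_rot: [0.758, 0.652, -0.015, -0.017]
force: [3.7, -1.6, 2.8]
width: 0.152
clock: 8.82
eef_pos: [571.6, -140.6, 81.4]
ee_rot: [0.758, 0.652, -0.015, -0.017]
force: [3.8, -0.5, 3.0]
width: 0.154
[ 3.81883508 -0.52780301  2.95092053] [-0.23049082 -1.17940227 -0.0144426 ]
```

```bash
python3 -m jog '[16,0,0,0,0,0,0,20,0,0,0,0,0,0,25,0,0,0,0,0,0,30,0,0,0,0,0,0,35,0,0,0,0,0,0,35,0,0,0,0,0,0]'; python3 look.py 5 scene wrist
```

```text
clock: 9.32
eef_pos: [570.8, -140.3, 81.0]
ee_rot: [0.758, 0.652, -0.015, -0.018]
force: [0.2, -0.2, 0.0]
width: 0.413
scene pad [319, 188, 7, 5, 27] [ 520.7 -132.2   83. ] long/lat 534.5 -54.2
scene plate [ 567.3 -138.6] [ 91.9 161.9] 82.0 long/lat 581.4 -53.7
wrist pad [258, 149, 40, 41, 1259] [ 521.6 -132.    82.6] long/lat 535.3 -53.9
wrist pad [261, 328, 34, 24, 619] [ 611.9 -145.6   84.5] long/lat 626.6 -54.1
wrist plate [ 539.6 -134.1] [ 92.4 102. ] 81.3 long/lat 553.5 -53.4
9.42 [ 571.2 -140.4   81.3] [ 0.7576  0.6523 -0.0152 -0.0176] [-0.5 -0.1 -0.4] 0.4136577809120642
```

View pics/scene5.png

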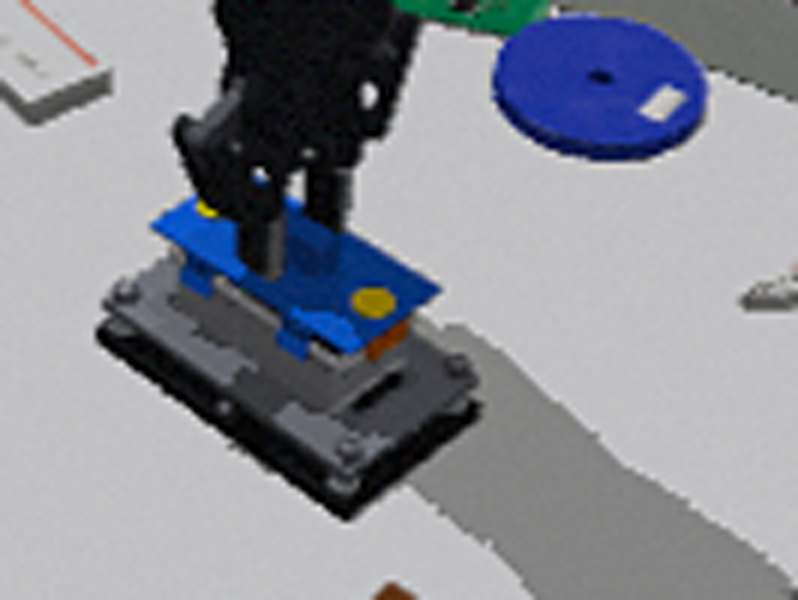

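View pics/wrist5.png

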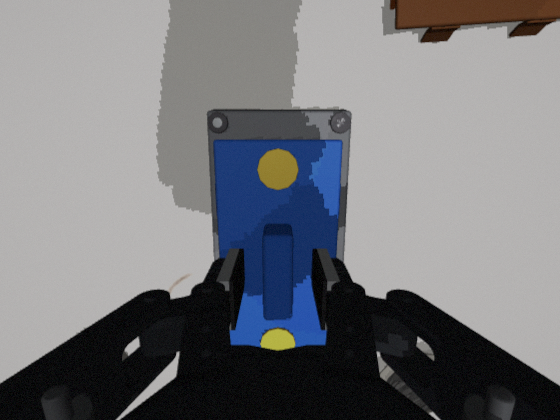

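```bash
python3 -m jog '[45,0,0,4,0,0,0,45,0,0,10,0,0,0,45,0,0,20,0,0,0,30,0,0,25,-0.19,-1.3,0,10,0,0,20,-0.19,-1.3,0,0,-15,2,0,0,0,0,0,-25,4,0,0,0,0,0,-20,3,0,0,0,0,0,-15,2,0,0,0,0,0,0,0,0,0,0,0,0,0,0,0,0,0,0]' 30; python3 look.py 6 scene wrist top
```

```text
clock: 10.33
eef_pos: [496.6, -129.6, 161.5]
ee_rot: [0.758, 0.652, 0.0, 0.001]
force: [0.7, 0.3, 0.6]
width: 0.0
scene pad [293, 172, 6, 4, 22] [ 617.7 -147.5   78.8] long/lat 632.7 -55.1
scene pad [319, 188, 7, 5, 27] [ 520.6 -132.    83.2] long/lat 534.3 -54.1
scene plate [ 566.2 -140.3] [ 95.  161.7] 81.3 long/lat 580.6 -55.6
wrist pad [267, 239, 23, 10, 172] [ 510.9 -130.4   96.6] long/lat 524.5 -53.9
wrist pad [272, 340, 13, 11, 127] [ 584.7 -142.   114.3] long/lat 599.2 -54.5
wrist plate [ 540.4 -134.3] [ 92.1 105. ] 81.4 long/lat 554.2 -53.5
top pad [337, 190, 6, 6, 30] [ 620.3 -149.4   80.6] long/lat 635.4 -56.6
top plate [ 571.4 -139.9] [ 89.9 160. ] 81.3 long/lat 585.7 -54.4
10.48 [ 497.9 -130.   161.1] [7.578e-01 6.525e-01 5.000e-04 9.000e-04] [-0.1  1.5  0.7] 0.0021822344103936764
```

View pics/scene6.png

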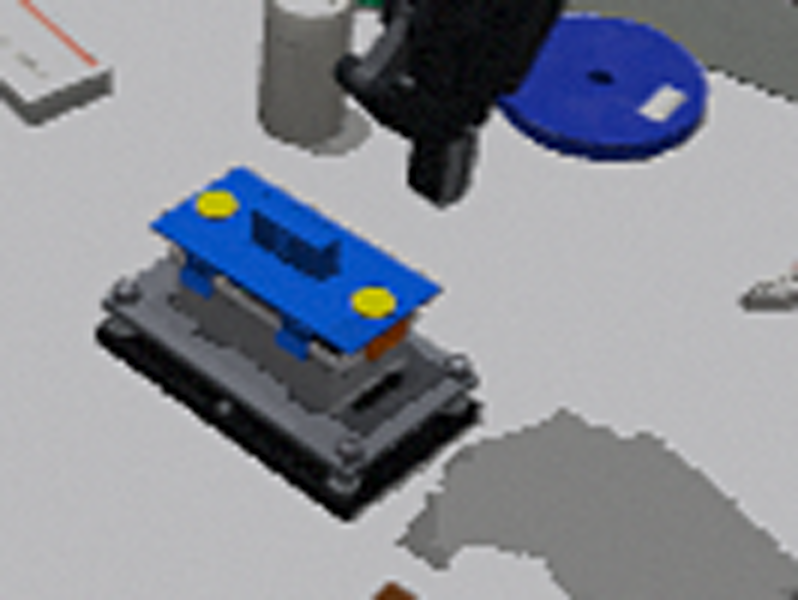

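View pics/wrist6.png

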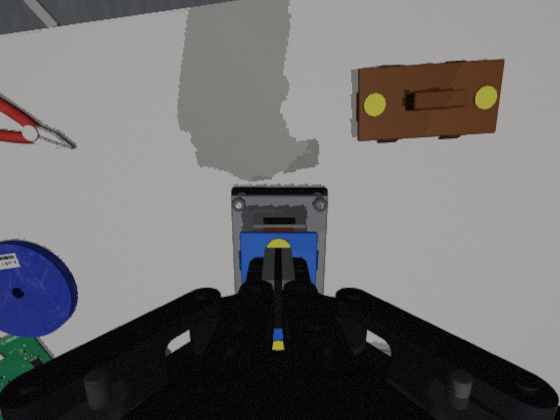

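```bash
python3 - <<'E'
from h import *
ex=np.array([.9891,-.1469]);ey=np.array([.1469,.9891])
for n in("scene","top"):
    c=dict(np.load(f"pics/{n}6.npz")); P=pts(c); H=cv2.cvtColor(c["frame"],cv2.COLOR_RGB2HSV); z=P[...,2]
    near=(np.hypot(P[...,0]-569,P[...,1]+140)<95)
    col=((H[...,0]>95)&(H[...,0]<125)|(H[...,0]>18)&(H[...,0]<36))&(H[...,1]>110)&near
    m=col&(z>68)&(z<90); b=cv2.minAreaRect(P[m][:,:2].astype(np.float32)); print(n,"cover",b,b[0]@ex,b[0]@ey)
    m2=m&(z<86); A=np.c_[P[m2][:,:2]@ex-582,P[m2][:,:2]@ey+54,np.ones(m2.sum())]; s=np.linalg.lstsq(A,P[m2][:,2],rcond=None)[0]; print("slopes deg long,lat,z",np.degrees(s[:2]),s[2])
    m=col&(z>93); Q=P[m][:,:2]; b=cv2.minAreaRect(Q.astype(np.float32)); print("rib",m.sum(),b,b[0]@ex,b[0]@ey,np.median(P[m][:,2]))
    m=near&(z>24)&(z<42); Q=P[m][:,:2]; L=Q@ex;T=Q@ey
    print("plate long",np.percentile(L,[0,.5,99.5,100]),"lat",np.percentile(T,[0,.5,99.5,100]))
    m=near&(z>5)&(z<24); Q=P[m][:,:2]; L=Q@ex;T=Q@ey;print("base long",np.percentile(L,[0,1,99,100]),"lat",np.percentile(T,[0,1,99,100]))
E
```

```text
scene cover ((569.5992431640625, -139.16831970214844), (64.34031677246094, 126.91203308105469), 80.9476547241211) 583.8344375778198 -53.977256196594226
slopes deg long,lat,z [-2.19459749 -1.47945126] 79.18131638015231
rib 247 ((527.7086791992188, -114.3205795288086), (113.93267822265625, 88.83753204345703), 8.693877220153809) 538.7503477287293 -35.55408023757934 256.0492195212836
plate long [499.80544477 501.04695511 660.00758575 661.49954462] lat [-102.9129364   -99.59362646   -8.2243756    -7.90120805]
base long [497.40356502 497.8119514  660.39591106 662.10416597] lat [-100.76784927  -97.43735459   -5.67711072   -4.93210476]
top cover ((587.7614135742188, -123.35940551757812), (44.257080078125, 114.92809295654297), 64.2891616821289) 599.476310836792 -35.67263634338378
slopes deg long,lat,z [-1.63317224 -2.37377755] 81.2519168285247
rib 73 ((548.8790283203125, -114.24552154541016), (15.547467231750488, 109.5467300415039), 53.67580032348633) 559.6789140266419 -32.36991610031128 318.91827836169523
plate long [505.78323142 506.12828317 665.5266967  665.74050142] lat [-99.6573217  -98.93581139  -9.5052043   -9.48646725]
base long [497.14583471 498.92623909 673.04142138 676.6351931 ] lat [-113.4974637   -76.12291263   34.72790419   35.34070877]
```

View pics/top6.png

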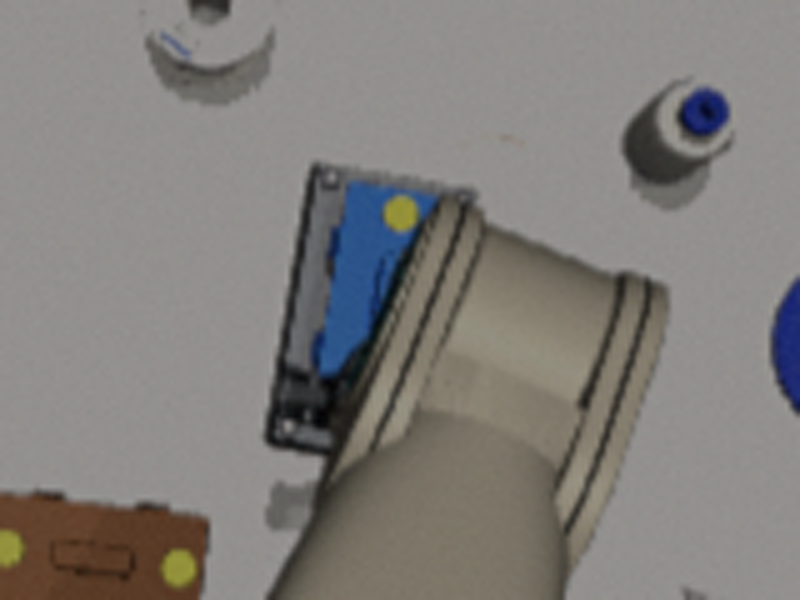

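```bash
python3 -m jog '[0,8,-1,0,0,0,0,0,9,-1,-10,0,0,0,0,5,-0.7,-20,0,0,0,0,0,0,-20,0,0,0,0,0,0,-12,0,0,0,0,0,0,-7,0,0,0,0,0,0,0,0,0,0,0,0,0,0,0,0,0,0]'; python3 look.py 7 scene wrist
```

```text
scene pad [293, 172, 6, 4, 22] [ 617.4 -147.    79.4] long/lat 632.2 -54.7
scene pad [319, 188, 7, 5, 27] [ 520.8 -132.2   82.9] long/lat 534.5 -54.3
scene plate [ 567.2 -138.9] [ 94.  162.3] 82.6 long/lat 581.4 -54.1
wrist pad [267, 239, 23, 10, 171] [ 511.1 -130.4   96.1] long/lat 524.7 -53.9
wrist pad [272, 341, 13, 10, 119] [ 584.7 -141.9  114.2] long/lat 599.2 -54.5
wrist plate [ 540.2 -134.2] [ 92.3 104.6] 81.2 long/lat 554.0 -53.4
10.58 [ 497.6 -129.8  160.7] [7.578e-01 6.525e-01 2.000e-04 4.000e-04] [-0.4 -0.5 -0.7] 0.0032965034873436937invalid input at $: expected a multiple of 7 numbers
```

View pics/scene7.png

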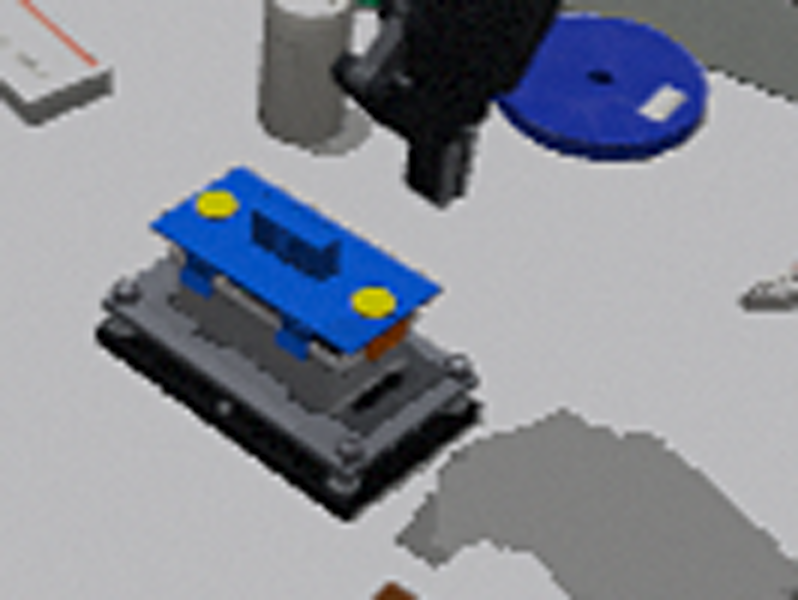

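View pics/wrist7.png

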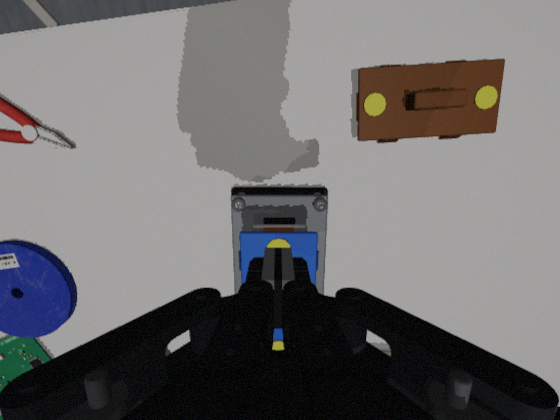

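My row list was malformed, so it was refused and nothing moved. I'll retype it.

```bash
python3 -m jog '[0,8,-1,0,0,0,0, 0,9,-1,-10,0,0,0, 0,5,-0.7,-20,0,0,0, 0,0,0,-20,0,0,0, 0,0,0,-12,0,0,0, 0,0,0,-7,0,0,0, 0,0,0,0,0,0,0, 0,0,0,0,0,0,0]'; python3 look.py 8 scene
```

```text
clock: 11.25
eef_pos: [518.8, -132.2, 90.9]
ee_rot: [0.758, 0.653, -0.0, -0.0]
force: [0.6, -0.3, 0.7]
width: -0.002
scene pad [293, 172, 6, 4, 22] [ 617.5 -147.2   79.2] long/lat 632.4 -54.9
scene pad [319, 188, 6, 5, 17] [ 520.3 -127.9   84.4] long/lat 533.4 -50.0
scene plate [ 566.4 -139.9] [ 94.5 160.8] 81.7 long/lat 580.7 -55.1
11.3 [ 519.3 -132.5   91.7] [7.578e-01 6.525e-01 2.000e-04 4.000e-04] [ 0.4  0.1 -0.1] -0.00467339488812569
```

View pics/scene8.png

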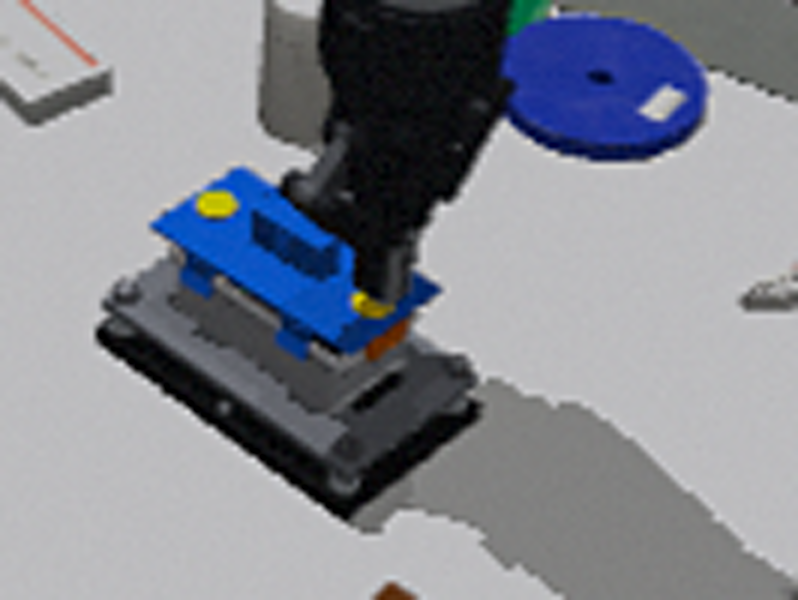

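```bash
python3 -m jog '[0,0,0,-3,0,0,0, 0,0,0,-3,0,0,0, 0,0,0,-2,0,0,0, 0,0,0,0,0,0,0]'; python3 -m jog '[0,0,0,-1,0,0,0, 0,0,0,0,0,0,0]'
```

```text
clock: 11.63
eef_pos: [518.5, -132.2, 83.4]
ee_rot: [0.758, 0.652, 0.0, 0.0]
force: [-0.2, -0.2, 0.4]
width: -0.003
clock: 11.8
eef_pos: [518.5, -132.3, 82.7]
ee_rot: [0.758, 0.652, -0.0, 0.0]
force: [-1.1, 0.5, 0.8]
width: 0.001
```

```bash
python3 -m jog '[0,0,0,-1,0,0,0, 0,0,0,0,0,0,0]'; python3 -m jog '[0,0,0,-1,0,0,0, 0,0,0,0,0,0,0]'
```

```text
clock: 11.97
eef_pos: [518.4, -132.2, 81.7]
ee_rot: [0.758, 0.652, -0.0, -0.0]
force: [-2.3, 0.7, 4.7]
width: -0.0
clock: 12.13
eef_pos: [518.4, -132.3, 80.9]
ee_rot: [0.758, 0.652, -0.0, 0.0]
force: [-2.5, 0.2, 6.6]
width: 0.002
```

```bash
for i in 1 2; do python3 -m jog '[0,0,0,-1,0,0,0, 0,0,0,0,0,0,0]'|grep -E "eef|force"; done
```

```text
eef_pos: [518.2, -132.2, 79.9]
force: [-3.0, 0.6, 7.4]
eef_pos: [518.1, -132.2, 79.0]
force: [-3.3, 1.2, 7.8]
```

```bash
python3 -m jog '[0,0,0,-0.7,0,0,0, 0,0,0,0,0,0,0]'|grep -E "eef|force"
```

```text
eef_pos: [518.0, -132.2, 78.4]
force: [-4.1, 0.4, 8.7]
```

```bash
for i in 1 2 3; do python3 -m jog '[0,0,0,-0.8,0,0,0, 0,0,0,0,0,0,0]'|grep -E "eef|force"; done
```

```text
eef_pos: [517.9, -132.2, 77.7]
force: [-4.2, 0.5, 9.2]
eef_pos: [517.9, -132.2, 77.0]
force: [-4.3, 1.6, 10.5]
eef_pos: [517.7, -132.2, 76.3]
force: [-5.1, 0.3, 11.1]
```

```bash
for i in 1 2 3; do python3 -m jog '[0,0,0,-0.7,0,0,0, 0,0,0,0,0,0,0]'|grep -E "eef|force"; done; python3 look.py 9 scene
```

```text
eef_pos: [517.7, -132.2, 75.7]
force: [-5.7, 1.1, 10.4]
eef_pos: [517.6, -132.2, 75.1]
force: [-5.2, 0.9, 12.0]
eef_pos: [517.6, -132.2, 74.5]
force: [-6.5, 0.2, 12.7]
scene pad [293, 173, 7, 5, 24] [ 616.2 -147.6   75.8] long/lat 631.2 -55.5
scene plate [ 567.  -138.5] [ 92.9 161.6] 81.6 long/lat 581.2 -53.7
13.68 [ 517.6 -132.2   74.5] [ 7.578e-01  6.525e-01 -8.000e-04 -4.000e-04] [-5.9  0.9 12.1] -0.0010814578159184442
```

View pics/scene9.png

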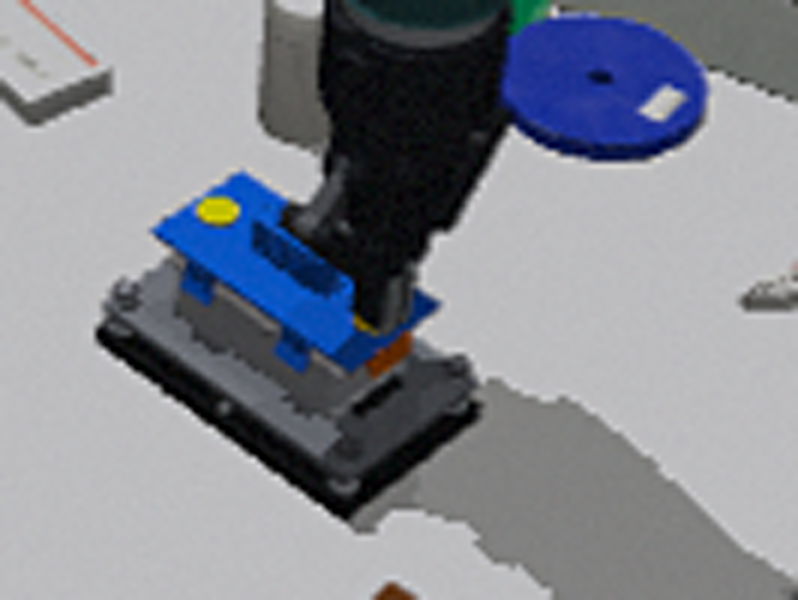

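```bash
for i in 1 2 3; do python3 -m jog '[0,-0.3,0,-0.6,0,0,0, 0,0,0,0,0,0,0]'|grep -E "eef|force"; done
```

```text
eef_pos: [517.5, -132.2, 74.0]
force: [-6.3, 0.3, 13.2]
eef_pos: [517.3, -132.2, 73.5]
force: [-5.7, 1.1, 14.3]
eef_pos: [517.0, -132.2, 72.9]
force: [-6.8, 0.7, 12.6]
```

```bash
for i in 1 2; do python3 -m jog '[0,-0.2,0,-0.5,0,0,0, 0,0,0,0,0,0,0]'|grep -E "eef|force"; done
```

```text
eef_pos: [516.8, -132.2, 72.5]
force: [-5.9, 0.5, 13.6]
eef_pos: [517.7, -132.4, 70.9]
force: [-0.2, -0.2, 1.4]
```

```bash
for i in 1 2; do python3 -m jog '[0,-0.2,0,-0.5,0,0,0, 0,0,0,0,0,0,0]'|grep -E "eef|force"; done
```

```text
eef_pos: [517.7, -132.4, 70.3]
force: [0.4, 0.6, 4.9]
eef_pos: [517.7, -132.4, 69.9]
force: [-1.0, 0.4, 5.4]
```

```bash
for i in 1 2; do python3 -m jog '[0,-0.2,0,-0.5,0,0,0, 0,0,0,0,0,0,0]'|grep -E "eef|force"; done
```

```text
eef_pos: [517.7, -132.4, 69.6]
force: [0.3, 0.1, 6.3]
eef_pos: [517.7, -132.4, 69.4]
force: [-1.3, 0.5, 6.9]
```

```bash
python3 -m jog '[0,0,0,10,0,0,0, 0,0,0,20,0,0,0, 0,0,0,18,0,0,0, 0,20,-3,0,0,0,0, 0,25,-4,0,0,0,0, 0,25,-4,0,0,0,0, 0,20,-3,0,0,0,0, 0,11,-1,0,0,0,0, 0,0,0,0,0,0,0, 0,0,0,0,0,0,0, 0,0,0,0,0,0,0]'; python3 look.py 10 scene wrist
```

```text
clock: 16.1
eef_pos: [615.9, -146.8, 115.8]
ee_rot: [0.758, 0.652, -0.001, -0.001]
force: [-0.2, 0.0, -0.7]
width: 0.003
scene pad [293, 172, 7, 5, 26] [ 616.  -147.5   77.2] long/lat 631.0 -55.4
scene pad [319, 191, 7, 6, 28] [ 520.  -133.9   70. ] long/lat 534.0 -56.1
scene plate [ 566.9 -139.3] [ 93.7 160.7] 81.6 long/lat 581.2 -54.5
wrist pad [260, 64, 34, 35, 900] [ 521.3 -132.3   70. ] long/lat 535.0 -54.3
wrist pad [262, 228, 30, 22, 503] [ 614.6 -146.3   79.5] long/lat 629.4 -54.5
wrist plate [ 567.4 -138.4] [ 92.4 158.9] 81.4 long/lat 581.6 -53.5
16.2 [ 615.9 -146.8  116.1] [ 7.578e-01  6.524e-01 -5.000e-04 -7.000e-04] [-0.7  0.7 -0.9] 0.00018531983337337777
```

View pics/scene10.png

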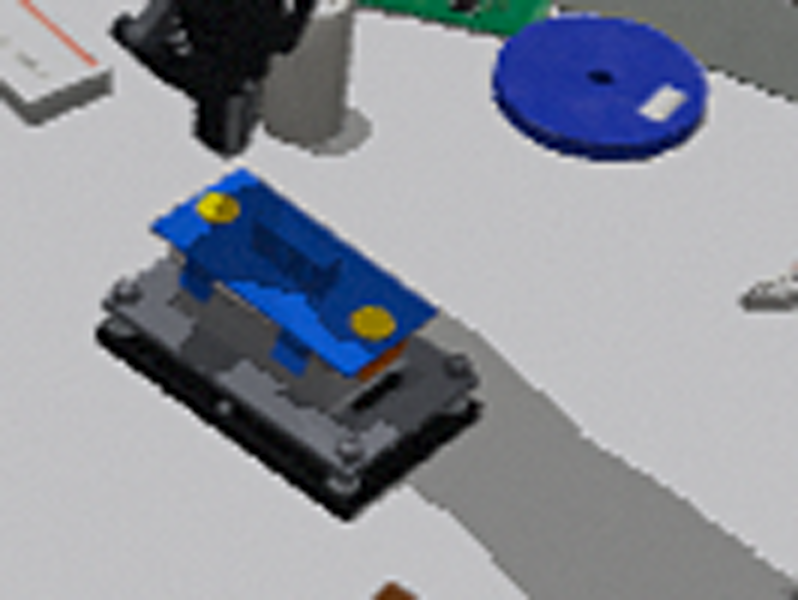

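View pics/wrist10.png

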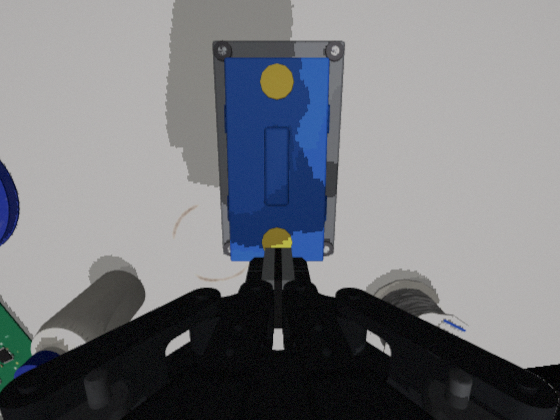

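```bash
python3 -m jog '[0,2,-0.4,-10,0,0,0, 0,0,0,-12,0,0,0, 0,0,0,-7,0,0,0, 0,0,0,-3,0,0,0, 0,0,0,0,0,0,0, 0,0,0,0,0,0,0]'; for i in 1 2; do python3 -m jog '[0,0,0,-1,0,0,0, 0,0,0,0,0,0,0]'|grep -E "eef|force"; done
```

```text
clock: 16.7
eef_pos: [618.9, -147.4, 83.7]
ee_rot: [0.758, 0.652, -0.0, -0.001]
force: [0.4, 0.6, -0.2]
width: 0.002
eef_pos: [619.8, -147.7, 83.8]
force: [0.1, -0.0, 0.5]
eef_pos: [619.6, -147.7, 82.7]
force: [-0.2, 0.1, -0.4]
```

```bash
python3 -m jog '[0,-1,0.2,0,0,0,0, 0,0,0,-1,0,0,0, 0,0,0,0,0,0,0]'|grep -E "eef|force";  for i in 1 2 3; do python3 -m jog '[0,0,0,-1,0,0,0, 0,0,0,0,0,0,0]'|grep -E "eef|force"; done
```

```text
eef_pos: [618.2, -147.3, 81.3]
force: [-0.7, 0.2, -0.2]
eef_pos: [618.3, -147.4, 80.2]
force: [0.4, -0.1, 1.1]
eef_pos: [618.3, -147.4, 79.2]
force: [0.5, 1.0, -1.2]
eef_pos: [618.4, -147.4, 78.2]
force: [-0.3, 0.4, -0.2]
```

```bash
for i in 1 2 3; do python3 -m jog '[0,0,0,-0.8,0,0,0, 0,0,0,0,0,0,0]'|grep -E "eef|force"; done
```

```text
eef_pos: [618.4, -147.4, 77.8]
force: [0.3, -0.3, 1.9]
eef_pos: [618.6, -147.5, 77.2]
force: [-0.8, -0.1, 3.4]
eef_pos: [618.6, -147.5, 76.5]
force: [-0.8, -0.1, 5.3]
```

```bash
for i in 1 2 3; do python3 -m jog '[0,0,0,-0.7,0,0,0, 0,0,0,0,0,0,0]'|grep -E "eef|force"; done
```

```text
eef_pos: [618.8, -147.6, 75.9]
force: [-0.1, 0.5, 5.7]
eef_pos: [619.0, -147.6, 75.3]
force: [-1.0, 1.4, 5.8]
eef_pos: [619.2, -147.7, 74.8]
force: [-0.8, 0.0, 5.5]
```

```bash
for i in 1 2 3; do python3 -m jog '[0,0,0,-0.7,0,0,0, 0,0,0,0,0,0,0]'|grep -E "eef|force"; done
```

```text
eef_pos: [618.7, -147.5, 73.2]
force: [-0.9, -0.7, -0.5]
eef_pos: [617.9, -147.2, 71.7]
force: [1.1, 0.9, -0.5]
eef_pos: [618.0, -147.3, 71.2]
force: [-0.3, -1.0, 0.1]
```

```bash
python3 -m jog '[0,0,0,15,0,0,0, 0,0,0,25,0,0,0, 0,0,0,30,0,0,0, 0,-30,4,10,0,0,0, 0,-35,5,10,0,0,0, 0,-35,5,0,0,0,0, 0,-35,5,0,0,0,0, 0,-20,3,0,0,0,0, 0,0,0,0,0,0,0, 0,0,0,0,0,0,0]'|grep -E "eef|force"; python3 look.py 11 scene wrist top
```

```text
eef_pos: [462.5, -125.2, 161.8]
force: [1.2, -0.8, -0.1]
scene pad [293, 175, 7, 4, 23] [ 615.2 -147.8   69.3] long/lat 630.2 -55.8
scene pad [319, 192, 7, 5, 29] [ 518.3 -133.4   69.1] long/lat 532.3 -55.8
scene plate [ 566.2 -138. ] [ 93.2 160.8] 82.3 long/lat 580.3 -53.3
wrist plate [ 523.8 -131.9] [92.4 71.7] 81.3 long/lat 537.5 -53.5
top pad [337, 191, 6, 6, 30] [ 618.1 -150.    71. ] long/lat 633.4 -57.5
top pad [331, 226, 4, 5, 13] [ 522.9 -130.9   71.2] long/lat 536.4 -52.6
top plate [ 571.9 -140.7] [ 91.6 159.5] 81.1 long/lat 586.3 -55.1
20.27 [ 464.8 -125.9  162.2] [7.578e-01 6.525e-01 4.000e-04 7.000e-04] [ 0.   0.9 -0.7] -0.0005510631757276867
```

View pics/scene11.png

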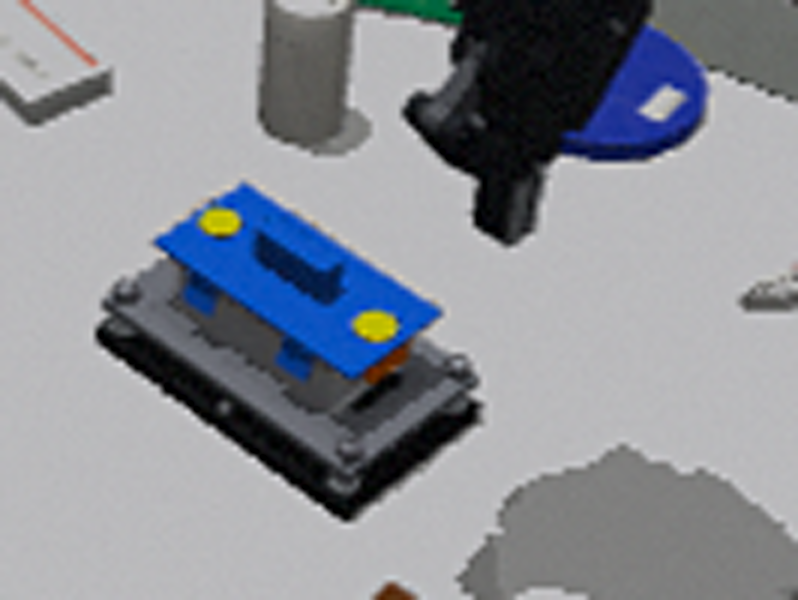

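View pics/wrist11.png

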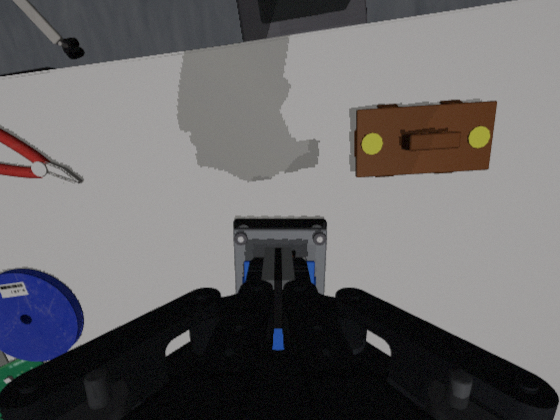

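View pics/top11.png

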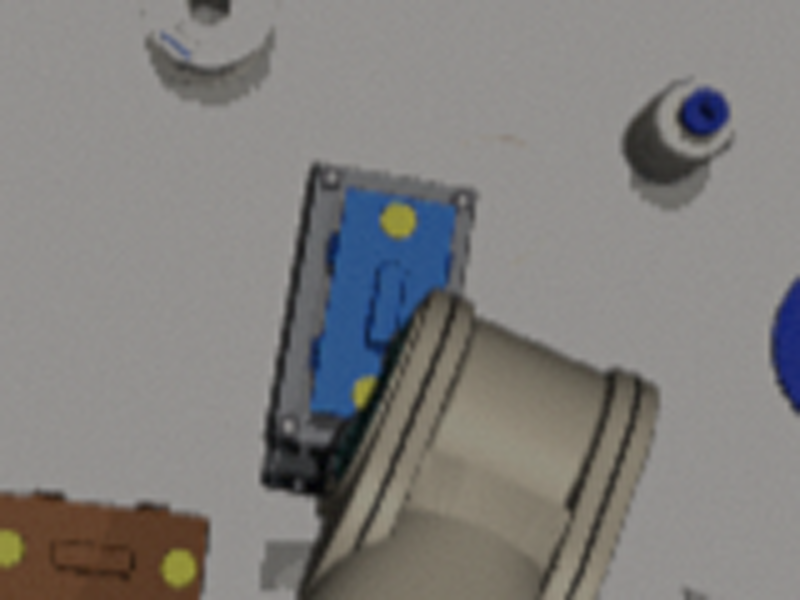

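Both pads read about 70 mm, so both ends are home. The second clip gave way at only about 6 N, though, so I'll press the far end again as a check.

```bash
python3 -m jog '[0,35,-5,0,0,0,0, 0,35,-5,0,0,0,0, 0,35,-5,0,0,0,0, 0,30,-5,-10,0,0,0, 0,18,-2,-20,0,0,0, 0,0,0,-25,0,0,0, 0,0,0,-20,0,0,0, 0,0,0,-8,0,0,0, 0,0,0,0,0,0,0, 0,0,0,0,0,0,0]'; for i in 1 2 3; do python3 -m jog '[0,0,0,-1,0,0,0, 0,0,0,0,0,0,0]'|grep -E "eef|force"; done
```

```text
clock: 21.1
eef_pos: [616.8, -147.4, 78.5]
ee_rot: [0.758, 0.653, -0.0, -0.0]
force: [0.1, -0.1, 0.2]
width: -0.0
eef_pos: [617.7, -147.9, 79.5]
force: [-1.0, 0.0, -1.0]
eef_pos: [617.0, -147.7, 77.9]
force: [0.1, -0.5, 0.2]
eef_pos: [616.4, -147.4, 76.1]
force: [0.1, 0.5, 0.1]
```

```bash
for i in 1 2 3 4 5; do python3 -m jog '[0,0,0,-1,0,0,0, 0,0,0,0,0,0,0]'|grep -E "eef|force"; done
```

```text
eef_pos: [616.2, -147.4, 74.7]
force: [-0.3, 0.6, 0.1]
eef_pos: [616.2, -147.3, 73.6]
force: [0.6, -0.2, -0.2]
eef_pos: [616.2, -147.4, 72.6]
force: [0.3, 0.4, 0.6]
eef_pos: [616.3, -147.4, 71.6]
force: [0.1, 0.5, 0.2]
eef_pos: [616.3, -147.4, 70.6]
force: [-0.4, 0.1, 0.8]
```

```bash
for i in 1 2 3 ; do python3 -m jog '[0,0,0,-0.7,0,0,0, 0,0,0,0,0,0,0]'|grep -E "eef|force"; done
```

```text
eef_pos: [616.4, -147.4, 70.1]
force: [-1.1, -0.3, -0.3]
eef_pos: [616.5, -147.5, 69.7]
force: [-1.0, -0.1, 2.9]
eef_pos: [616.5, -147.4, 69.2]
force: [-0.7, 1.9, 5.1]
```

```bash
for i in 1 2 ; do python3 -m jog '[0,0,0,-0.7,0,0,0, 0,0,0,0,0,0,0]'|grep -E "eef|force"; done
```

```text
eef_pos: [616.5, -147.5, 68.7]
force: [-2.6, -0.1, 6.7]
eef_pos: [616.5, -147.4, 68.3]
force: [-2.1, 0.6, 8.1]
```

```bash
for i in 1 2 ; do python3 -m jog '[0,0,0,-0.7,0,0,0, 0,0,0,0,0,0,0]'|grep -E "eef|force"; done
```

```text
eef_pos: [616.5, -147.4, 67.9]
force: [-2.5, 2.2, 9.2]
eef_pos: [616.6, -147.5, 67.5]
force: [-3.9, 1.2, 10.9]
```

```bash
python3 -m jog '[0,0,0,10,0,0,0, 0,0,0,20,0,0,0, 0,0,0,30,0,0,0, 0,0,0,30,0,0,0, 0,0,0,30,0,0,0, 0,0,0,30,0,0,0, 0,0,0,0,0,0,0]'; python3 - <<'E'
from h import *
c=np.load("pics/wrist11.npz");print(c["pose"].round(2).tolist(),c["fx"])
E
```

```text
clock: 24.18
eef_pos: [620.5, -148.8, 223.5]
ee_rot: [0.758, 0.653, 0.003, 0.005]
force: [0.3, -0.1, 0.9]
width: -0.001
[[0.15, 0.95, 0.27, 396.23], [0.99, -0.14, -0.04, -114.29], [-0.0, 0.27, -0.96, 304.15], [0.0, 0.0, 0.0, 1.0]] 298.03261052836814
```

```bash
python3 -m jog '[0,3.5,3,-3.5,0,0,-7.1, 0,3.5,3,-3.5,0,0,-7.1, 0,3.5,3,-3.5,0,0,-7.1, 0,3.5,3,-3.5,0,0,-7.1, 0,3.5,3,-3.5,0,0,-7.1, 0,3.5,3,-3.5,0,0,-7.1, 0,3.5,3,-3.5,0,0,-7.1, 0,3.5,3,-3.5,0,0,-7.1, 0,3.5,3,-3.5,0,0,-7.1, 0,3.5,3,-3.5,0,0,-7.1, 0,3.5,3,-3.5,0,0,-7.1, 0,3.5,3,-3.5,0,0,-7.1, 0,3.5,3,-3.5,0,0,-7.1, 0,3.5,3,-3.5,0,0,-7.1, 0,3.5,3,-3.5,0,0,-7.1, 0,3.5,3,-3.5,0,0,-7.1, 0,3.5,3,-3.5,0,0,-7.1, 0,3.5,3,-3.5,0,0,-7.1, 0,3.5,3,-3.5,0,0,-7.1, 0,0,0,0,0,0,0]'; python3 look.py 12 wrist scene top; python3 - <<'E'
import cv2
a=cv2.imread("pics/wrist12.png");cv2.imwrite("pics/wrist12b.png",a)
E
```

```text
clock: 25.85
eef_pos: [682.6, -89.7, 147.7]
ee_rot: [0.893, -0.45, -0.001, 0.0]
force: [-0.7, 0.3, -0.8]
width: 0.001
wrist plate [ 588.7 -106.8] [ 75.9 178.8] 56.2 long/lat 598.0 -19.1
scene pad [293, 175, 7, 4, 23] [ 615.1 -147.5   69.6] long/lat 630.0 -55.5
scene pad [319, 192, 7, 5, 29] [ 518.4 -132.3   69.6] long/lat 532.1 -54.7
scene plate [ 566.3 -138.6] [ 93.7 160.2] 80.3 long/lat 580.5 -53.9
top plate [ 602.8 -191.7] [ 2.6 78.9] 82.6 long/lat 624.4 -101.1
26.0 [682.6 -90.4 149.1] [ 8.938e-01 -4.484e-01 -3.000e-04  1.000e-04] [ 0.1  0.  -0.4] -0.0032951692900913734
```

View pics/wrist12.png

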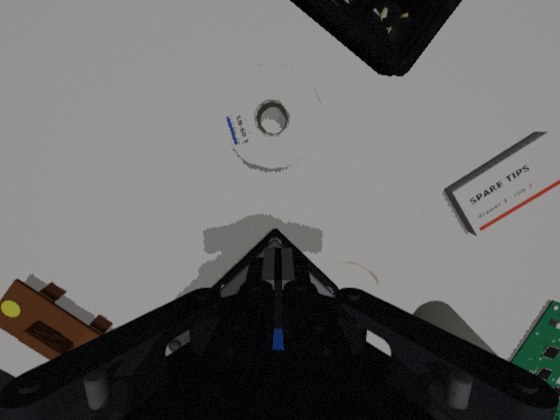

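View pics/scene12.png

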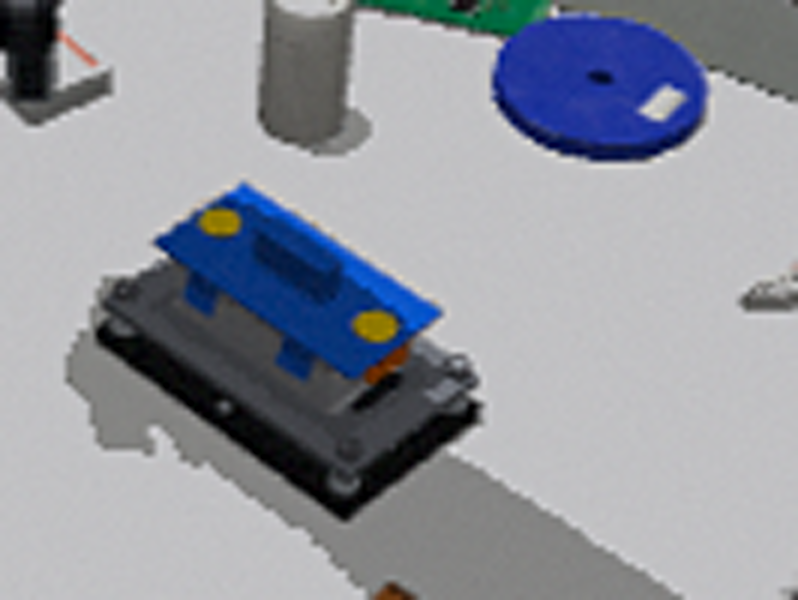

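View pics/top12.png

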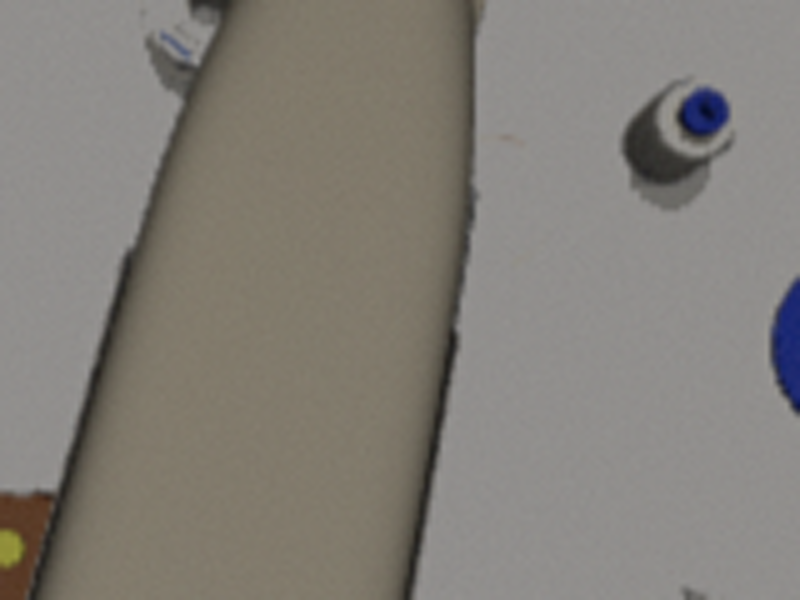

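```bash
python3 - <<'E'
from plant import r
o=r.get_obs();print(o["clock"],o["force"].round(1));print(r.close_job())
E
```

```text
26.0 [ 0.1  0.  -0.4]
the job is handed in; nothing more can be done
None
```

The blue cover is on the housing and lies flush at both ends. I handed the job in at 26.0 s with the arm clear of everything.

- **Placing:** I chose the blue cover over the red and brown ones. I corrected a grip tilt of about 2.6°, set the cover on its barbs and let go.
- **Robot-side end, pressed first:** It gave way at about 14 N, and the force then fell to about 1 N.
- **Other end, pressed second:** It gave way at only about 6 N and fell to 0, less than the 13–16 N stated.
- **Check on the second end:** I pressed it again to about 11 N. The finger met the pad at 70.0 mm, which is the home height. It then felt only the nest springs, with no second click.
- **Nest load:** The highest reading I saw was about 14 N, so I estimate the nest sank no more than about 3.5 mm.

**Final pictures:** In the scene view both pads read 69.6 mm high, 98 mm apart. The cover is centred on the nest plate to about 1 mm.

**Not confirmed:**
- I never saw the second clip's barb. The fingers blocked the wrist camera, so that snap is inferred from the force drop, pad height and level cover.
- I kept clear of the tape, reel and bottle but did not re-measure them. The reel and bottle look unmoved in the later pictures; the tape does not show in those.

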